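# Rake the wax blocks into an even layer

### The arm

A 7-joint arm with a two-finger parallel gripper is mounted at the origin on the work surface. World frame = base frame: x ahead of the robot, y to its left, z up, the work surface at z = 0. Lengths are in m, angles in rad, forces in N, time in s.
With the tool pointing down it reaches from about 0.425 to 0.95 m from the base axis. Payload 4.7 kg.
Tool frame: the origin (TCP) lies between the finger pads; the fingertips stand 25 mm ahead of it and the grasp point (between the pads) lies 6 mm ahead of it; z points along the fingers, y is the line along which they close (so a half turn about z gives the same grasp; the last joint's range is limited). The gripper opens to 85 mm and grips with 20 to 120 N. Pads are 22 mm wide; open, the fingers measure 114 mm over their backs; the gripper's body (76 mm by 85 mm) begins 54 mm behind the grasp point. The pads swing forward as they close: fully open they stand 13 mm farther back than shut.
Start: joints at [1.211, 0.469, -0.049, 1.532, 0.024, 1.141, -0.082], TCP at [0.219, -0.638, 0.256] pointing down, gripper open.
Joint ranges: [-2.59, 2.59], [-0.33, 1.99], [-1.39, 1.29], [0.1, 2.45], [-1.04, 4.18], [0.21, 1.99], [-2.66, 2.66]. Speed limits (rad/s): [2.57, 2.57, 3.14, 3.14, 3.14, 3.14, 3.14].

### API

Orientations are given as a 3x3 rotation matrix whose columns are the frame's x, y, z axes.
In Python, from rig import * gives the robot as it stands. Calls block until the motion is done:
- movep(position, orientation): joint-space move of the TCP to a pose.
- move_l(position, attitude=None, feed=0.15, until_force=None): straight line of the TCP; attitude=None keeps the orientation; feed is the mean speed in m/s. With until_force (N) it stops when the force on the tool has changed by that much, and returns True; else False.
- move_joints(angles): joint-space move.
- command_gripper(opening, newtons=None): finger opening in m; newtons is the grip in N (None keeps the last); returns when the fingers have stopped.
- sleep(seconds).
- inverse_kinematics(position, orientation): joint angles nearest the present ones, or None.
- sense(): the state.
- camera(name): name is "scene" or "top"; returns (picture, depth): 480x640x3 uint8, red, green, blue; 480x640 float32, m along the optical axis (not along the pixel's ray), 0 where there is no reading.
- camera_params(name): a dict with "K" (3x3 intrinsics, pixels), "position" and "rotation" of the camera in the world. Camera axes: x right, y down, z forward; pixel columns grow to the right and rows downward; lengths in m; the calibration is good to about 2 mm. A picture is of the moment at which its call begins. camera_params takes no time and is no camera call.
A pose or a line that the arm cannot do raises Unreachable and nothing moves.
- finish_job(): hands the job in; it is judged then, once.
The state is a dict: "time_s": time; "joint_pos": joint angles; "qd": joint speeds; "joint_efforts": joint torques, N m; "position": TCP position; "tcp_rot": TCP orientation; "wrist_force": force on the tool from outside, world axes, zero at the start; "ft_torque": the same for the moment, N m; "finger_gap": finger opening in m; "gripper_force": force on a finger pad.
Only numpy, scipy, OpenCV 4.12 (cv2) and the standard library are available. Lean on these libraries where they do the work, as an engineer would, in place of code of your own. Each camera call takes 0.05 s, during which the arm holds its last target. There are 200 camera calls.

### The job

Take the little wooden rake from its stand and, with the rake only, rake the clump of wax blocks apart along the tray into an even single layer: two blocks in each third of the slab, none on top of another. Rake with the tines resting on the floating slab under a light press of a few newtons, still resting there when the last stroke ends, never as much as 12 N, and do not crush a block with the rake. Then hang the rake back upright in its stand and leave the other things alone.

Things in the scene. Friction and masses are not known exactly. Their poses are not given: they have to be found in the camera images.
- tray: Fixed oblong wooden tray; origin at the middle of its underside (on the table), y along its length, x across, z up. Inside it is 270 mm along y and 150 along x; walls 10 thick, rim 45 above the table. Dark inlays across the rims of the long walls at y = -45 and +45 mm mark its thirds: y below -45, -45 to 45, above 45
- tray_bed (a point): Point on the tray's axis at the height of its rim (45 above the table), not on the bed. The bed is a dark stone slab that fills the inside and floats on soft foam: its top lies 24 to 34 mm above the table and slopes a little along y (to 0.012 rad); not measured, to be felt. It gives 1 mm per 4 N pressed at its middle, per 2 N near its ends, and rises again
- rake: Loose wooden hand rake, about 100 g, hanging upright in its stand by its collar. Origin: middle of the collar's underside, z up. Collar 44 (x) x 40 (y) x 8 mm; above it the handle, 34 in x, 20 in y, up to z = 70. Below, on a steel stem, the head: 44 long in x, 14 thick in y, bar 14 high and three tines 30 long, 6 wide, 18 pitch
- rake_grip (a point): Middle of the rake's handle, 35 mm above the collar's underside, where to grip it across its 20 mm thickness (closing along the rake's y). The stem is telescopic and clamped at a different length each time: the tine tips hang 52 to 68 mm below the collar's underside; not measured, to be felt. It does not slip in ordinary use
- stand: Fixed plywood block, 80 x 60 mm at its foot, with an open-topped slot 52 mm along its x by 24 along its y, rim 76 above the table, walls 10 thick; origin at the middle of its underside, z up. The rake's head hangs in the slot, collar resting on the rim, axes along the stand's (within 0.03 rad); it goes back so, either way round
- wax0: Block of wax, 30 x 30 x 22 mm, 12 to 25 g; origin at its centre, z through its thickness. Starts flat on the slab in a clump with the five others, three across by two along the tray, 3 to 8 mm apart
- wax1: Block of wax, 30 x 30 x 22 mm, 12 to 25 g; origin at its centre, z through its thickness. Starts flat on the slab in a clump with the five others, three across by two along the tray, 3 to 8 mm apart
- wax2: Block of wax, 30 x 30 x 22 mm, 12 to 25 g; origin at its centre, z through its thickness. Starts flat on the slab in a clump with the five others, three across by two along the tray, 3 to 8 mm apart
- wax3: Block of wax, 30 x 30 x 22 mm, 12 to 25 g; origin at its centre, z through its thickness. Starts flat on the slab in a clump with the five others, three across by two along the tray, 3 to 8 mm apart
- wax4: Block of wax, 30 x 30 x 22 mm, 12 to 25 g; origin at its centre, z through its thickness. Starts flat on the slab in a clump with the five others, three across by two along the tray, 3 to 8 mm apart
- wax5: Block of wax, 30 x 30 x 22 mm, 12 to 25 g; origin at its centre, z through its thickness. Starts flat on the slab in a clump with the five others, three across by two along the tray, 3 to 8 mm apart
- jarbox: Bystander, fixed: open cardboard box 115 x 80 x 30 mm with six little jars, 41 high; origin at the middle of its underside
- jar_a: Bystander, loose, leave alone: small amber glass jar, black cap, 38 mm across, 42 high; origin at the middle of its underside
- jar_b: Bystander, loose, leave alone: another such jar; origin at the middle of its underside
- dropper: Bystander, loose, leave alone: slim black bottle, 28 mm across, 70 high; origin at the middle of its underside
- scoop: Bystander, loose, leave alone: blue plastic spoon, 170 mm long, lying
- potlid: Bystander, loose, leave alone: black pot lid, 156 mm across, 34 high; origin at the middle of its underside
- jug: Bystander, loose, leave alone: steel jug with a handle, 116 mm across, 130 high; origin at the middle of its underside
- bowl: Bystander, loose, leave alone: white bowl, 140 mm across, 55 high; origin at the middle of its underside
There are look-alikes about, which are no part of the job. Leave any pink or turquoise look-alike of the stand alone.

How it is judged:
By the outcome, as a careful person would: the job done as asked, in the order asked, and still so for the second after the job is handed in, with the robot touching nothing.
It also fails if it takes over 58 s, if anything falls off the work surface, if the arm or the gripper's body presses on something with over 40 N, if the wrist force passes 120 N, or if a joint passes its speed limit or range.

## Working session

There is one attempt and no reset: what is moved stays moved. The work goes in short steps, each a Python script; the robot and the scene stay as the last script left them, time stands still between calls to the robot, and variables do not carry over. Pictures are saved under pics/ and viewed, at most 10 in all, crops included, and the job is handed in when it is done.

```bash
ls; mkdir -p pics; python3 - <<'E'
from rig import *
import cv2, numpy as np
for n in("scene","top"):
    p,d=camera(n); np.savez(f"pics/{n}0.npz",p=p,d=d); cv2.imwrite(f"pics/{n}0.png",p[:,:,::-1])
    c=camera_params(n); print(n,np.round(c["K"],1).tolist(),np.round(c["position"],3),np.round(c["rotation"],3).tolist())
s=sense();print(s["time_s"],s["wrist_force"],s["tcp_rot"])
E
```

```text
pics
scene [[591.5, 0.0, 309.5], [0.0, 591.5, 228.0], [0.0, 0.0, 1.0]] [1.872 0.736 1.204] [[-0.494, 0.516, -0.699], [0.869, 0.316, -0.381], [0.024, -0.796, -0.604]]
top [[586.3, 0.0, 323.7], [0.0, 586.3, 239.4], [0.0, 0.0, 1.0]] [0.258 0.014 1.743] [[0.001, -0.98, 0.197], [-1.0, -0.002, -0.002], [0.002, -0.197, -0.98]]
0.1 [0.74747707 0.35762752 0.23170103] [[ 9.45775827e-01  3.24819485e-01 -6.22392898e-04]
 [ 3.24820078e-01 -9.45774353e-01  1.67031146e-03]
 [-4.60935334e-05 -1.78190591e-03 -9.99998411e-01]]
```

View pics/top0.png

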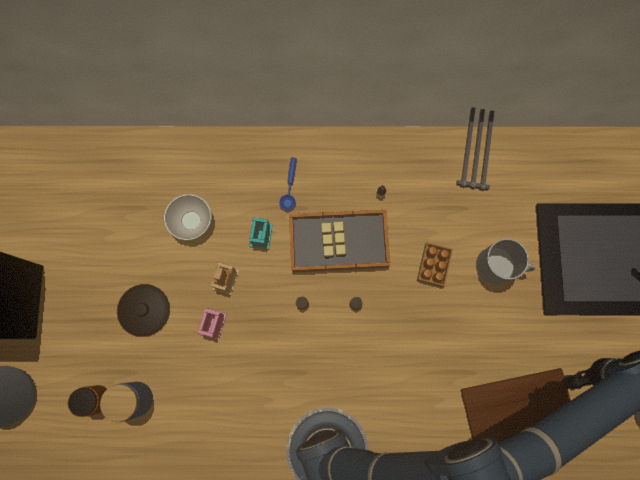

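View pics/scene0.png

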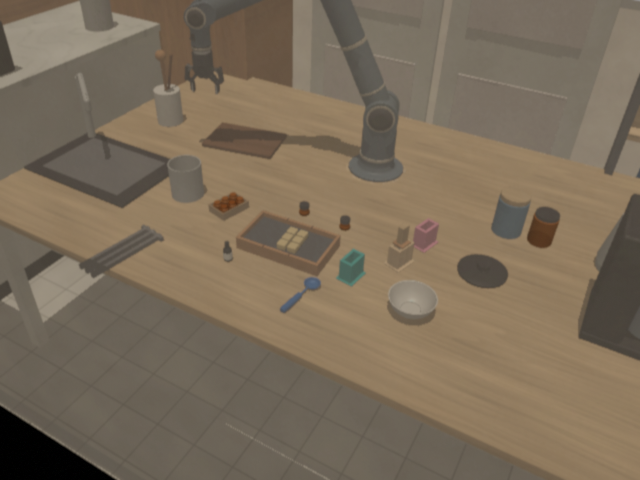

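The top view shows three stand-like things: a plain plywood one with the rake in it at (223,277), an empty turquoise one at (260,233) and an empty pink one at (212,323). The plywood one fits the description. In the scene view it is at (401,247). The tray is at top (340,241), with six wax blocks at about (333,239). I'll confirm the stand in a crop while measuring it.

```bash
cat > h.py <<'E'
from rig import *
import cv2, numpy as np
def pts(n,d):
    c=camera_params(n);K=np.array(c["K"]);R=np.array(c["rotation"]);v,u=np.mgrid[:480,:640]
    P=np.stack([(u-K[0,2])/K[0,0]*d,(v-K[1,2])/K[1,1]*d,d],-1)
    return P@R.T+np.array(c["position"])
def ray(n,uv,z):
    c=camera_params(n);K=np.array(c["K"]);R=np.array(c["rotation"]);o=np.array(c["position"])
    uv=np.atleast_2d(uv).astype(float);r=np.c_[(uv-K[:2,2])/[K[0,0],K[1,1]],np.ones(len(uv))]@R.T
    return (o+r*((z-o[2])/r[:,2])[:,None])[:,:2]
def rect(xy):
    (c,s,a)=cv2.minAreaRect((np.asarray(xy)*1000).astype(np.float32)); return np.round(c,1),np.round(s,1),round(a,2)
E
python3 - <<'E'
from h import *
for n in("top","scene"):
    f=np.load(f"pics/{n}0.npz");p,d=f["p"],f["d"];W=pts(n,d);Z=W[...,2];hsv=cv2.cvtColor(p,cv2.COLOR_RGB2HSV)
    box=(lambda r:(np.s_[r[1]:r[3],r[0]:r[2]]))
    S,T=((205,255,242,300),(280,200,400,280)) if n=="top" else ((380,218,416,275),(230,205,345,275))
    def rep(lbl,B,lo,hi,z):
        m=np.zeros(Z.shape,bool);m[box(B)]=((Z>lo)&(Z<hi))[box(B)]
        v,u=np.nonzero(m); 
        if len(u)>3: print(n,lbl,len(u),rect(ray(n,np.c_[u,v],z)),"zmed",np.round(np.percentile(Z[m],[5,50,95]),3))
    rep("handle",S,.135,.16,.146);rep("collar",S,.079,.092,.084);rep("standrim",S,.070,.0785,.076);rep("stand+",S,.06,.2,.076)
    rep("tray rim",T,.040,.055,.045);rep("bed",T,.02,.037,.03)
    m=np.zeros(Z.shape,np.uint8);m[box(T)]=((hsv[...,0]>18)&(hsv[...,0]<35)&(hsv[...,2]>125)&(hsv[...,1]>60))[box(T)]
    k,l,st,ce=cv2.connectedComponentsWithStats(m)
    for i in range(1,k):
        if st[i,4]>15: print("wax",st[i,4],np.round(ce[i]),np.round(ray(n,ce[i],.05)[0],3),np.round(Z[l==i].mean(),3))
    x0,y0,x1,y1=S;x0-=20;y0-=20;x1+=50;y1+=30
    cv2.imwrite(f"pics/crop_{n}.png",cv2.resize(p[y0:y1,x0:x1,::-1],None,fx=5,fy=5,interpolation=cv2.INTER_CUBIC))
a,b=[cv2.imread(f"pics/crop_{n}.png") for n in("top","scene")]
h=min(len(a),len(b),600);w=a[:h,:400],b[:h,:400];cv2.imwrite("pics/crop.png",np.hstack(w))
E
```

```text
top handle 94 (array([484. , 301.1]), array([22. , 33.1]), 73.57) zmed [0.139 0.144 0.15 ]
top collar 94 (array([485.2, 302.5]), array([41.3, 67.4]), 72.69) zmed [0.079 0.084 0.09 ]
top standrim 122 (array([485.2, 303.3]), array([43.8, 71.7]), 73.42) zmed [0.071 0.075 0.078]
top stand+ 396 (array([484.7, 303.3]), array([48.1, 72.6]), 74.5) zmed [0.068 0.082 0.148]
top tray rim 1403 (array([598.8, -33.9]), array([171.2, 289.3]), 2.99) zmed [0.041 0.046 0.052]
top bed 3683 (array([599.8, -34.6]), array([174.6, 292. ]), 3.14) zmed [0.021 0.027 0.034]
wax 95 [338. 226.] [ 0.639 -0.032] 0.064
wax 88 [326. 227.] [0.635 0.004] 0.066
wax 92 [339. 237.] [ 0.604 -0.036] 0.066
wax 91 [327. 239.] [0.6 0. ] 0.048
wax 91 [340. 249.] [ 0.569 -0.039] 0.047
wax 98 [328. 250.] [ 0.565 -0.003] 0.047
wax 360 [292. 238.] [ 0.612 -0.013] 0.602
```

View pics/crop.png

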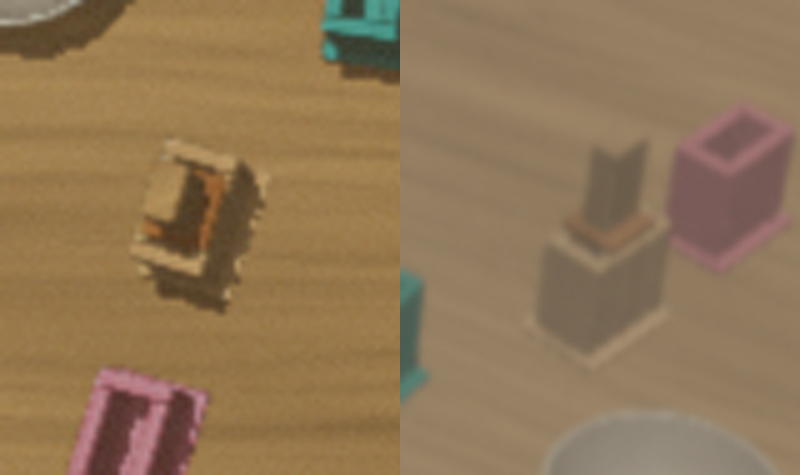

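The crop shows a plain plywood stand with the brown-collared rake hanging in it, and the coloured ones are empty. The measured sizes fit: handle 22x33, tray 171x289. I'll pick up the rake.

```bash
cat >> h.py <<'E'
def att(deg):  # tool down, closing line along deg
    a=np.radians(deg);y=np.array([np.cos(a),np.sin(a),0]);z=np.array([0,0,-1.]);return np.c_[np.cross(y,z),y,z]
RG=att(73.6-180); RT=att(93-180); GP=np.array([.4845,.302,.117])
def T(u,v,z):
    a=np.radians(3.05);return np.array([.599+u*np.cos(a)-v*np.sin(a),-.034+u*np.sin(a)+v*np.cos(a),z])
def F(n=4):
    f=[]
    for _ in range(n): f.append(sense()["wrist_force"]);sleep(.01)
    return np.mean(f,0)
E
python3 - <<'E'
from h import *
command_gripper(.06)
movep(GP+[0,0,.10],RG)
print(sense()["time_s"],F())
move_l(GP,feed=.12); print(sense()["position"],F())
command_gripper(.0,50); s=sense();print(s["finger_gap"],s["gripper_force"],F(),s["time_s"])
move_l(GP+[0,0,.11],feed=.12);sleep(.1);s=sense();print(s["finger_gap"],F(8),s["position"],s["time_s"])
p,d=camera("top");np.savez("pics/t1.npz",p=p,d=d);p2,_=camera("scene")
cv2.imwrite("pics/lift.png",np.hstack([cv2.resize(p[200:320,180:300,::-1],(400,400)),cv2.resize(p2[180:300,340:460,::-1],(400,400))]))
E
```

```text
3.8833 [-0.04413503 -0.05116324 -0.1149156 ]
[0.48511628 0.30222584 0.11768117] [ 0.30545428 -0.01821904  0.23897581]
0.019443825942983568 49.06402945518494 [-0.28279644  0.2084662   3.47378946] 5.375
0.01936480601493833 [ 0.33583077  0.11796259 -0.97342821] [0.48397256 0.30173714 0.22599826] 6.575
```

```bash
cat >> h.py <<'E'
def touch(u,v,z0,base):
    move_l(T(u,v,z0),feed=.12);sleep(.1)
    hit=move_l(T(u,v,z0-.045),feed=.018,until_force=1.8);sleep(.1)
    z=sense()["position"][2];f=F()[2]-base;print("touch",hit,z,f,sense()["time_s"]);return hit,z,f
def stroke(u,v,v1,z,base,f,tgt=3.5,step=.008,feed=.05,k=3500):
    log=[]
    while True:
        z+=np.clip((f-tgt)/k,-.0008,.0012)*.8
        move_l(T(u,v,z),feed=feed); w=F(3);f=w[2]-base;log.append((round(v*1000),round(z*1e3,2),round(f,1),round(float(np.hypot(*w[:2])),1)))
        if abs(v-v1)<1e-6: break
        v+=np.clip(v1-v,-step,step)
    print(log,sense()["time_s"]);return z,f
E
python3 - <<'E'
from h import *
u,v=-.040,.066
movep(T(u,v,.20),RT);sleep(.15);b=F(10)[2];print(b,sense()["time_s"])
hit,z,f=touch(u,v,.152,b)
if hit:
    z,f=stroke(u,v,-.048,z,b,f)
    move_l(T(u,-.048,z+.05),feed=.15)
    move_l(T(u,-.048,.2),feed=.2)
s=sense();print(s["finger_gap"],s["time_s"])
E
```

```text
-1.08959062070671 8.0667
touch True 0.1326850857369674 1.6240927372778913 10.0833
[(66, np.float64(132.26), np.float64(2.3), 0.8), (58, np.float64(131.97), np.float64(4.2), 0.2), (50, np.float64(132.14), np.float64(4.1), 0.3), (42, np.float64(132.27), np.float64(4.3), 0.4), (34, np.float64(132.45), np.float64(4.5), 0.3), (26, np.float64(132.68), np.float64(3.9), 0.6), (18, np.float64(132.78), np.float64(4.1), 1.1), (10, np.float64(132.91), np.float64(3.4), 0.4), (2, np.float64(132.89), np.float64(3.5), 0.6), (-6, np.float64(132.89), np.float64(4.0), 0.6), (-14, np.float64(132.99), np.float64(3.5), 0.9), (-22, np.float64(132.99), np.float64(3.5), 0.5), (-30, np.float64(132.99), np.float64(3.4), 0.7), (-38, np.float64(132.97), np.float64(3.8), 1.0), (-46, np.float64(133.05), np.float64(3.3), 0.7), (-48, np.float64(133.0), np.float64(4.0), 0.3)] 15.3
0.019374233366430668 16.0333
```

```bash
cat >> h.py <<'E'
def look(n):
    p,_=camera("top");cv2.imwrite(f"pics/{n}.png",cv2.resize(p[195:285,270:410,::-1],None,fx=5,fy=5,interpolation=cv2.INTER_CUBIC))
    h=cv2.cvtColor(p,cv2.COLOR_RGB2HSV);m=((h[...,0]>18)&(h[...,0]<35)&(h[...,2]>115)&(h[...,1]>60)).astype(np.uint8);m[:205]=0;m[275:]=0;m[:,:297]=0;m[:,383:]=0
    k,l,st,ce=cv2.connectedComponentsWithStats(m,connectivity=4);a=np.radians(3.05)
    for i in range(1,k):
        if st[i,4]>15:
            d=ray("top",ce[i],.051)[0]-[.599,-.034];v,u_=np.nonzero(l==i)
            print(st[i,4],"uv",np.round([d@[np.cos(a),np.sin(a)]*1e3,d@[-np.sin(a),np.cos(a)]*1e3]),rect(ray("top",np.c_[u_,v],.051))[1:])
E
python3 - <<'E'
from h import *
move_l(T(.0,-.22,.2),feed=.25);look("w1");print(sense()["time_s"])
E
```

```text
100 uv [40. -1.] (array([30.3, 29.6]), 0.11)
112 uv [38. 36.] (array([30.3, 29.6]), 0.11)
101 uv [ 5. -2.] (array([29.5, 30.1]), 89.69)
101 uv [ 3. 34.] (array([27. , 29.5]), 0.1)
205 uv [-31. -84.] (array([31.1, 60.5]), 5.89)
16.9417
```

View pics/w1.png

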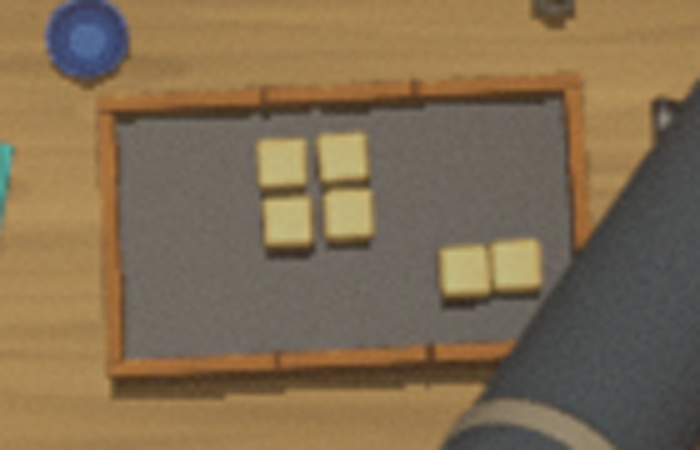

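The top-view crop shows a clean pair in the right-hand third, at crop (465,272) and (515,265), or v ≈ -69 and -99 mm. The 2x2 group at (285,190)–(348,185) has not moved. Next I push that 2x2 along +v until the seam between its rows reaches the v = +45 inlay.

```bash
python3 - <<'E'
from h import *
u,v=.0215,-.037
move_l(T(u,v,.2),feed=.25);sleep(.15);b=F(10)[2];print(b)
hit,z,f=touch(u,v,.145,b)
if hit:
    z,f=stroke(u,v,.009,z,b,f,step=.006)
    sleep(.15);print("end press",F()[2]-b)
    move_l(T(u,.009,z+.05),feed=.15)
    move_l(T(u,.009,.2),feed=.2)
    move_l(T(.0,-.22,.2),feed=.3);look("w2")
s=sense();print(s["finger_gap"],s["time_s"])
E
```

```text
-0.8441226223457348
touch True 0.13331834942440285 2.4865994919671546 19.8917
[(-37, np.float64(133.09), np.float64(3.1), 0.7), (-31, np.float64(133.0), np.float64(3.4), 0.1), (-25, np.float64(132.98), np.float64(3.6), 0.6), (-19, np.float64(133.0), np.float64(3.7), 0.6), (-13, np.float64(133.06), np.float64(3.5), 0.2), (-7, np.float64(133.05), np.float64(3.2), 0.6), (-1, np.float64(132.98), np.float64(3.2), 0.3), (5, np.float64(132.92), np.float64(3.4), 0.4), (9, np.float64(132.89), np.float64(3.4), 0.4)] 22.4833
end press 3.1169463116421134
207 uv [39. 48.] (array([30.4, 61.8]), 6.59)
195 uv [ 4. 48.] (array([29.9, 59.5]), 9.04)
203 uv [-31. -83.] (array([30.8, 59.8]), 5.89)
0.01964125507622017 24.3667
```

View pics/w2.png

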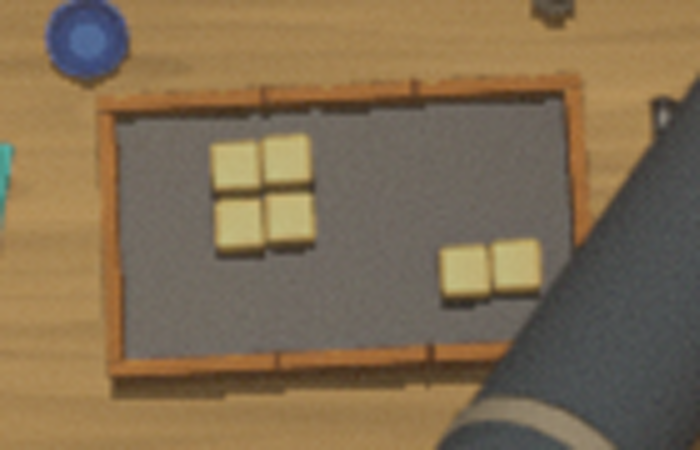

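Two blocks now lie in each third. Their centres are at v ≈ 63, 33, -69 and -99 mm, all flat in one layer, and the last stroke ended at 3.1 N. I'll hang the rake back.

```bash
python3 - <<'E'
from h import *
move_l(T(0,-.22,.235),feed=.2)
movep(GP+[0,0,.118],RG);sleep(.1);b=F(8);s=sense();print(s["position"],b,s["time_s"])
j1=move_l(GP+[0,0,.012],feed=.06,until_force=5);s=sense();print(j1,s["position"])
if not j1:
    j=move_l(GP+[0,0,-.001],feed=.02,until_force=3);sleep(.1);s=sense();print(j,s["position"],F()-b,s["time_s"])
p2,_=camera("scene");p,_=camera("top")
cv2.imwrite("pics/hang.png",np.hstack([cv2.resize(p[200:320,180:300,::-1],(400,400)),cv2.resize(p2[180:300,340:460,::-1],(400,400))]))
E
```

```text
[0.48508106 0.30118986 0.23505361] [ 0.18344429  0.0038845  -1.07056617] 26.9083
False [0.48468248 0.30211987 0.1293058 ]
True [0.48435999 0.30194883 0.11757078] [-0.20367976 -0.18449929  6.27180749] 29.4833
```

The collar touched the rim at the height it was picked from. I'll release it, retreat and check.

```bash
python3 - <<'E'
from h import *
command_gripper(.06);sleep(.2);move_l(GP+[0,0,.13],feed=.12)
movep([.35,-.45,.3],RT);sleep(.2)
p,d=camera("top");p2,_=camera("scene");Z=pts("top",d)[...,2];look("w3")
for lo,hi,z in((.135,.16,.146),(.06,.2,.076)):
    m=np.zeros(Z.shape,bool);m[255:300,205:242]=((Z>lo)&(Z<hi))[255:300,205:242];v,u=np.nonzero(m);print(rect(ray("top",np.c_[u,v],z)))
cv2.imwrite("pics/end.png",np.hstack([cv2.resize(p[180:330,170:400,::-1],(500,326)),cv2.resize(p2[190:300,360:470,::-1],(300,326))]))
print(sense()["time_s"])
E
```

```text
206 uv [39. 48.] (array([31.4, 60.4]), 6.59)
193 uv [ 4. 48.] (array([29.3, 60. ]), 8.41)
204 uv [-31. -83.] (array([30.3, 59.8]), 5.89)
(array([484., 302.]), array([20.2, 33.6]), 73.72)
(array([484.7, 303. ]), array([48.5, 72.4]), 73.41)
34.5667
```

View pics/end.png

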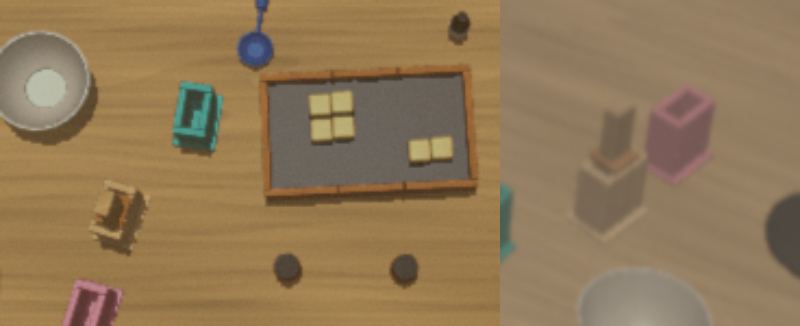

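The rake hangs upright in the plywood stand at (115,212), at its original pose. The six blocks lie flat, two per third, and the other things have not moved. I'm handing in.

```bash
python3 -c "
from rig import *
print(finish_job())"
```

```text
the job is handed in; nothing more can be done
None
```

The job is handed in at about 35 s: two wax blocks lie flat in each third by their centres (the seam between the middle and +y pairs is about 3 mm past the inlay), sampled press was 2.3–4.5 N during the strokes and 3.1 N at the end of the last one, and the rake hangs back upright in its plywood stand.

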